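# Lock a carrier plate onto the sensed clamping base

## Robot

A 6-joint arm with a two-finger parallel gripper is mounted at the origin on the work surface. World frame = base frame: x ahead of the robot, y to its left, z up, the work surface at z = 0. Lengths are in m, angles in rad, forces in N, time in s.
With the tool pointing down it reaches from about 0.325 to 0.775 m from the base axis. Payload 5.5 kg.
Tool frame: the origin (TCP) lies midway between the tips of the shut fingers; the grasp point (between the pads) lies 19 mm behind it; z points along the fingers, y is the line along which they close (so a half turn about z gives the same grasp; the last joint's range is limited). The gripper opens to 88 mm and grips with 3 to 60 N. Pads are 20 mm wide; open, the fingers measure 115 mm over their backs; the gripper's body (75 mm by 178 mm) begins 61 mm behind the grasp point.
Start: joints at [1.24, 0.091, 1.231, -0, 1.82, -0.057], TCP at [0.162, 0.578, 0.223] pointing down, gripper open.
Joint ranges: [-2.87, 2.87], [-0.86, 2.18], [0.17, 2.46], [-1.51, 4.65], [0.06, 2.69], [-2.65, 2.65]. Speed limits (rad/s): [2.57, 2.57, 3.01, 3.14, 3.14, 3.14].

## Interface

Orientations are given as [roll, pitch, yaw] about the fixed x, y, z axes, in that order (R = Rz(yaw) Ry(pitch) Rx(roll)).
In Python, from cell import bot gives the robot as it stands.
- The arm moves only by the tool servo_tool, never from a script. Its argument "targets" is a list of rows, each an object of numbers: "x", "y", "z": the shift along the tool's x, y, z in units of 15 cm (1.0 is 15 cm); "turn": the turn about the tool's z in units of 0.5 rad (1.0 is 0.5 rad); "gripper": the gripper command: -1 is shut, 1 is fully open, values between are in proportion. In form: [{"x": .., "y": .., "z": .., "turn": .., "gripper": ..}, ...]. A call has 1 to 20 rows; each row shifts and turns the commanded pose from where the row before left it, along the tool's axes as they then stand; what a row does not reach is not made up. A row lasts 1/12 s, in which the tool goes at most 41.7 mm and 7.16 degrees, less where a joint would pass 70% of its speed; a pose out of reach is approached as far as the arm can. A call with a number of a shift or a turn outside -1 to 1 is refused whole. A call with a gripper value outside its range is refused whole. The fingers move at their own pace and stop on an object; the grip force is fixed at half the most. Time passes only in rows, so rows that do not move let the fingers close. It gives the time, the measured TCP pose, the force, the opening and the grip force at its end, in the units of the state.
- bot.sense(): the state, without advancing time (a new reading comes with each control period).
- bot.camera(name): name is "scene" or "top" or "wrist"; returns a dict with "pixels" (480x640x3 uint8, blue, green, red), "fx", "fy", "cx", "cy" (pixels), "extrinsics" (4x4, takes a point from world to camera coordinates); the wrist camera has in their place "tool_from_camera" (4x4, takes a point from camera to tool coordinates, whose origin is the TCP and whose axes are the flange's). Camera axes: x right, y up, looking along -z (the intrinsics and any distortion apply to the point x, -y, -z); pixel columns grow to the right and rows downward; lengths in m; the calibration is good to about 2 mm. The wrist camera is an equidistant fisheye: a pixel r from the principal point sees the ray r / f radians off the axis. A picture is of the moment at which its call begins: read the wrist's pose just before it. There is no depth.
- bot.sign_off(): hands the job in; it is judged then, once.
The state is a dict: "time": time; "joint_pos": joint angles; "dq": joint speeds; "effort": joint torques, N m; "eef_pos": TCP position; "ee_rot": TCP orientation; "force": force on the tool from outside, world axes, zero at the start; "moment": the same for the moment, N m; "width": finger opening in m; "grasp_force": force on a finger pad.
Only numpy, scipy, OpenCV 4.12 (cv2) and the standard library are available. Lean on these libraries where they do the work, as an engineer would, in place of code of your own. Each camera call takes 0.05 s, during which the arm holds its last target. There are 200 camera calls.

## Task

Mount the round aluminium carrier plate on the grey clamping base: turn it until its three slots fit over the stud heads, lower it on, press it down against the sprung sensing pin and twist it clockwise (seen from above) so that it locks under the heads. When you let go it must sit level and keep the pin pressed in by itself. Do not shift the screwdriver, the wrench or the terminal module.

Things in the scene. Friction and masses are not known exactly. Their poses are not given: they have to be found in the camera images.
- carrier_mid (a point): Loose carrier plate, 0.35 kg: aluminium disc, 116 mm across, 6 mm thick, lying flat. On its middle stands a blue grip block, 56 mm long (x), 18 mm wide (y; grip across this), reaching from 6 to 54 mm above the disc's underside. This point: on the disc's axis, 30 mm above its underside. z up, x along the block, white dot at its +x end.
- slot (a point): Middle of one of the plate's 3 equal through slots' wide mouths: 40 mm from the axis along the plate's +x, 3 mm above its underside. The others lie 120 and 240 degrees round. A mouth spans 29.5 to 50 mm radius and 15 degrees either side; from it a slot 10 mm wide runs on counter-clockwise (seen from above), from 15 to 34 degrees past the mouth's middle.
- nest (a point): Fixed clamping base, grey, 132 mm across, steel stud ring on top. This point: centre of the ring's top face, 46 mm above the bench; z up, +x to the black housing on its side. 3 studs 120 degrees apart on 40 mm radius. Their angle is NOT reported: one lies within 20 degrees either side of +x. Look, or feel by trying angles: the mouths pass the heads within about 3 degrees.
- flag (a point): Orange flag in the black housing on the base's side: up = pin out, sunk = pin in. The studs, measured up from the ring's face: shank 7 mm thick, head 16 mm across, underside at 9, rim to 11, chamfered top at 14 mm. The disc's underside meets the heads at 14, and once past them the pin at 7.5 mm; it must go below 3 mm (0 is bottom) before it can be twisted under the heads.
- pin (a joint): Travel (m) of the brass sensing pin, 10 mm thick, at the ring's centre: 0 = out, tip 7.5 mm above the ring's face; grows as pressed. Spring: 3.6 N when out plus 0.9 N per mm, more than the plate's weight. Pressed down, twist the plate clockwise 20 to 30 degrees till the shanks meet the slots' ends; let go, it rises to the heads, underside at 3 mm, pin about 0.0045.
- screwdriver: Screwdriver with a yellow handle lying on the bench, along its x; bystander.
- wrench: Steel wrench lying on the bench, along its x; bystander.
- module: Grey terminal module, 75 by 36 mm and 50 mm tall with a green top, standing on the bench, origin under its centre; bystander.
Mind the look-alikes: they are no part of the job. What is shaped like the part that bears nest but red is not meant.

How it is judged:
At the end, for the whole second after the job is handed in: The plate is at rest, released and locked on the base: sensing pin held at least 3.3 mm in, plate centred within 5 mm, its underside no more than 5.5 mm above the ring, and level within 0.06 rad (value of joint pin above 0.0033 m and horizontal distance between carrier_mid and nest below 0.005 m and z of carrier_mid in the frame of nest below 0.0355 m and angle between carrier_mid's own z axis and vertical below 0.06 rad and linear speed of carrier below 0.01 m/s); the robot touches nothing.
It fails at once if a bystander is shifted by more than 20 mm (distance of any of screwdriver, wrench, module from where it was at the start of the episode above 0.02 m).
It also fails if it takes over 64 s, if anything falls off the work surface, if the arm or the gripper's body presses on something with over 40 N, if the wrist force passes 120 N, or if a joint passes its speed limit or range.

## Working session

There is one attempt and no reset: what is moved stays moved. The work goes in short steps, Python scripts to look and compute and a tool call to move; the robot and the scene stay as the last step left them, time stands still between calls to the robot, and variables do not carry over. Pictures are saved under pics/ and viewed, at most 10 in all, crops included, and the job is handed in when it is done.

Besides the shell and the picture viewer there is one more tool, called after "Request:" in YAML: its name, and indented under it one key for each argument. servo_tool: Moves the arm, as the interface text tells. Its arguments: {"type":"object","properties":{"targets":{"type":"array","items":{"type":"object","properties":{"x":{"type":"number","minimum":-1,"maximum":1},"y":{"type":"number","minimum":-1,"maximum":1},"z":{"type":"number","minimum":-1,"maximum":1},"turn":{"type":"number","minimum":-1,"maximum":1},"gripper":{"type":"number"}}}}},"required":["targets"]}

```bash
mkdir -p pics; ls
python3 - <<'E'
from cell import bot
import cv2,numpy as np
s=bot.sense(); print(s['time'],s['eef_pos'],s['ee_rot'],s['width'],s['force'])
for n in('top','scene'):
    c=bot.camera(n); cv2.imwrite(f'pics/{n}0.png',c['pixels']); print(n,c['fx'],c['fy'],c['cx'],c['cy'],np.round(c['extrinsics'],4).tolist(),[k for k in c])
E
```

```text
pics
0.0 [0.16212884 0.57738236 0.22151251] [-3.13966945e+00 -1.04512684e-04  2.86779239e+00] 0.08756210101517274 [ 0.42163064 -0.32858626  0.39375331]
top 564.949183950438 564.949183950438 324.1968149923908 236.9929659570962 [[0.0146, -0.9999, 0.0091, 0.0466], [0.9956, 0.0154, 0.092, -0.5526], [-0.0922, 0.0078, 0.9957, -1.181], [0.0, 0.0, 0.0, 1.0]] ['pixels', 'fx', 'fy', 'cx', 'cy', 'extrinsics']
scene 470.76580822902963 470.76580822902963 323.1047180424075 242.29542306355123 [[0.2524, 0.9676, 0.0017, -0.1991], [-0.7198, 0.1866, 0.6686, 0.3501], [0.6467, -0.1699, 0.7436, -1.2793], [0.0, 0.0, 0.0, 1.0]] ['pixels', 'fx', 'fy', 'cx', 'cy', 'extrinsics']
```

View pics/top0.png

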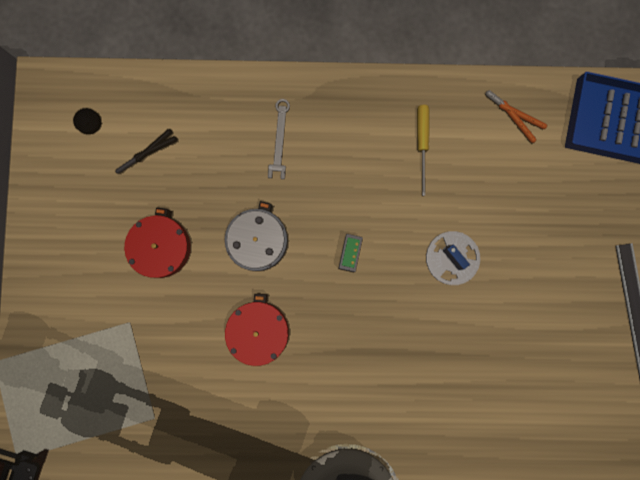

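View pics/scene0.png

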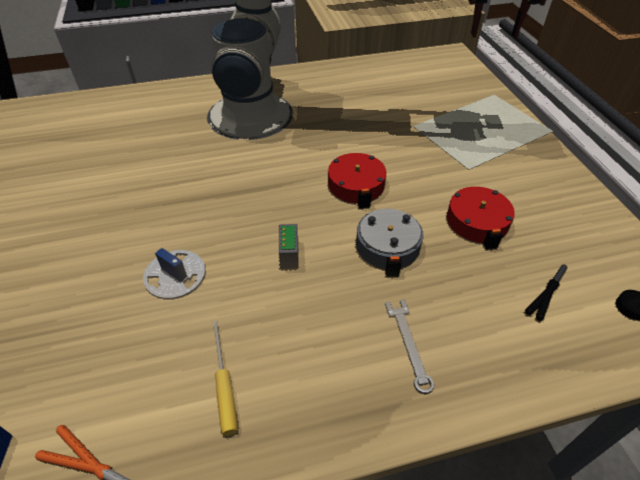

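The top view shows the plate at (453,258). There are three base-like things: the grey base at (256,239), and red bases at (157,246) and (256,333), which are look-alikes. The scene view shows the plate at (174,274) and the grey base at (390,235). I choose the grey base with its three dark studs, and check that choice in a close crop.

Run:
```python
import cv2,numpy as np
t=cv2.imread('pics/top0.png');s=cv2.imread('pics/scene0.png')
f=lambda im,u,v:cv2.resize(im[v-37:v+38,u-50:u+50],(400,300),interpolation=cv2.INTER_CUBIC)
cv2.imwrite('pics/crop1.png',np.vstack([np.hstack([f(t,256,239),f(t,453,258)]),np.hstack([f(s,390,235),f(s,174,270)])]))
```

```text
(no output)
```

View pics/crop1.png

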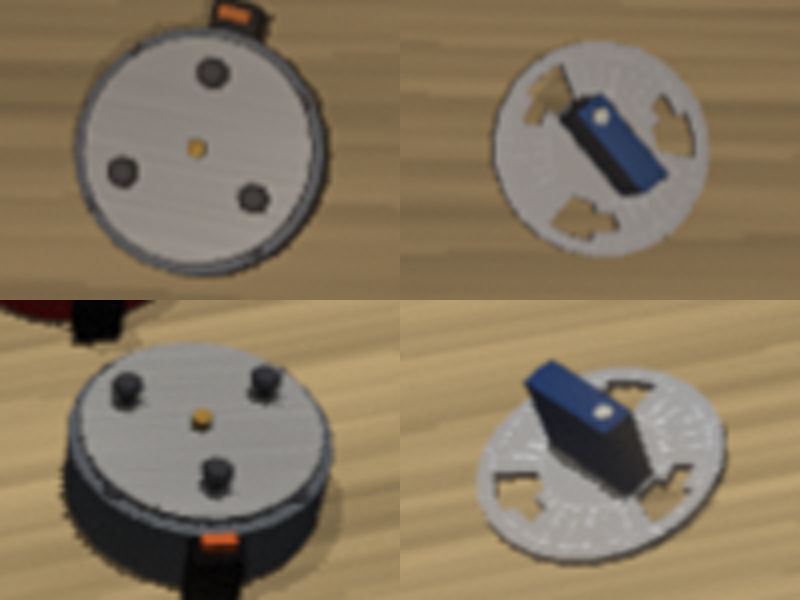

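The crop confirms the grey base, with three dark studs, a brass pin and an orange flag that is up. It also shows the plate with its blue block and white dot. Next I triangulate both.

```bash
cat > h.py <<'E'
import numpy as np,cv2
K={'top':(564.949,324.197,236.993,np.array([[0.0146,-0.9999,0.0091,0.0466],[0.9956,0.0154,0.092,-0.5526],[-0.0922,0.0078,0.9957,-1.181]])),
'scene':(470.766,323.105,242.295,np.array([[0.2524,0.9676,0.0017,-0.1991],[-0.7198,0.1866,0.6686,0.3501],[0.6467,-0.1699,0.7436,-1.2793]]))}
def ray(n,u,v):
    f,cx,cy,E=K[n];R=E[:,:3];d=R.T@np.array([(u-cx)/f,-(v-cy)/f,-1]);return -R.T@E[:,3],d
def onz(n,u,v,z):
    o,d=ray(n,u,v);return o+d*(z-o[2])/d[2]
def meet(rays):
    A=0;b=0
    for o,d in rays:
        d=d/np.linalg.norm(d);P=np.eye(3)-np.outer(d,d);A=A+P;b=b+P@o
    p=np.linalg.solve(A,b)
    return p,max(np.linalg.norm(np.cross(p-o,d/np.linalg.norm(d))) for o,d in rays)
E
python3 - <<'E'
from h import *
T=lambda x,y,u,v:(x/4-.375+u-50,y/4-.375+v-37)
def m(name,a,b,tu,su):
    p,e=meet([ray('top',*T(*a,*tu)),ray('scene',*T(*b,*su))]);print(name,np.round(p,4),'err',round(e,4));return p
B=((256,239),(390,235));P=((453,258),(174,270))
pin=m('pin',(197,148),(202,112),*B)
S=[m('stud'+k,a,b,*B) for k,a,b in (('A',(212,73),(216,165)),('B',(123,171),(265,75)),('C',(253,198),(127,77)))]
for s in S: d=s-pin;print(np.degrees(np.arctan2(d[1],d[0])),np.hypot(*d[:2]))
print('flag',onz('top',*T(235,14,*B[0]),.05))
dot=m('dot',(601,117) and (201,117),(203,111),*P)
far=m('far',(249,184),(141,71),*P)
print('disc top',onz('top',*T(201,149,*P[0]),.006),'scene',onz('scene',*T(202,165,*P[1]),.006))
from cell import bot
c=bot.camera('wrist');print({k:c[k] if k!='pixels' else 0 for k in c})
E
```

```text
pin [0.5435 0.1994 0.0546] err 0.0001
studA [0.5822 0.1919 0.0594] err 0.0001
studB [0.5306 0.2368 0.0584] err 0.0
studC [0.5174 0.169  0.0612] err 0.0
-10.92299549721409 0.0394731075877253
108.99613287316652 0.039611281769015176
-130.64172204634895 0.04000120451291475
flag [0.61478838 0.18171346 0.05      ]
dot [ 0.5264 -0.2135  0.0531] err 0.0001
far [ 0.492  -0.24    0.0503] err 0.0009
disc top [ 0.51247845 -0.22468243  0.006     ] scene [ 0.51786338 -0.22425214  0.006     ]
{'pixels': 0, 'fx': 371.64829954431775, 'fy': 371.64829954431775, 'cx': 318.48616790738095, 'cy': 245.9847934501585, 'tool_from_camera': array([[ 5.85548039e-04,  9.70013625e-01,  2.43049838e-01,
         6.68881725e-02],
       [ 9.99999826e-01, -5.52139742e-04, -2.05574566e-04,
        -1.03185833e-03],
       [-6.52126548e-05,  2.43049917e-01, -9.70013780e-01,
        -1.63170825e-01],
       [ 0.00000000e+00,  0.00000000e+00,  0.00000000e+00,
         1.00000000e+00]])}
```

Request:
servo_tool:
  targets:
    - {"turn":0.2425,"gripper":1}
    - {"turn":0.2425,"gripper":1}
    - {"turn":0.2425,"gripper":1}
    - {"turn":0.2425,"gripper":1}
    - {"turn":0.2425,"gripper":1}
    - {"turn":0.2425,"gripper":1}
    - {"turn":0.2425,"gripper":1}
    - {"turn":0.2425,"gripper":1}
    - {"turn":0.2425,"gripper":1}
    - {"turn":0.2425,"gripper":1}
    - {"turn":0.2425,"gripper":1}
    - {"turn":0.2425,"gripper":1}
    - {"turn":0.2425,"gripper":1}
    - {"turn":0.2425,"gripper":1}
    - {"turn":0.2425,"gripper":1}
    - {"turn":0.2425,"gripper":1}
    - {"turn":0.2425,"gripper":1}
    - {"turn":0.2425,"gripper":1}

```text
$.targets[0]: bad value
```

Request:
servo_tool:
  targets:
    - {"y":0.12,"gripper":1}
    - {"y":0.24,"gripper":1}
    - {"y":0.24,"gripper":1}
    - {"y":0.24,"gripper":1}
    - {"y":0.24,"gripper":1}
    - {"y":0.24,"gripper":1}
    - {"y":0.24,"gripper":1}
    - {"y":0.24,"gripper":1}
    - {"y":0.24,"gripper":1}
    - {"y":0.24,"gripper":1}
    - {"y":0.24,"gripper":1}
    - {"y":0.24,"gripper":1}
    - {"y":0.24,"gripper":1}
    - {"y":0.24,"gripper":1}
    - {"y":0.12,"gripper":1}
    - {"gripper":1}
    - {"gripper":1}

```text
$.targets[0]: bad value
```

```bash
cat >> h.py <<'E'
from scipy.spatial.transform import Rotation as Ro
def wray(s,c,u,v):
    T=c['tool_from_camera'];a=np.array([u-c['cx'],v-c['cy']]);r=np.hypot(*a);th=r/c['fx']
    d=np.array([np.sin(th)*a[0]/r,-np.sin(th)*a[1]/r,-np.cos(th)])
    R=Ro.from_euler('xyz',s['ee_rot']).as_matrix()
    return np.array(s['eef_pos'])+R@T[:3,3],R@T[:3,:3]@d
def ortho(s,c,cx,cy,z,half=.09,n=400):
    "world-aligned rectified view at height z: px -> x up, y left"
    T=c['tool_from_camera'];R=Ro.from_euler('xyz',s['ee_rot']).as_matrix();Rc=R@T[:3,:3];o=np.array(s['eef_pos'])+R@T[:3,3]
    i,j=np.mgrid[0:n,0:n];X=cx+half-2*half*i/n;Y=cy+half-2*half*j/n
    d=(np.stack([X-o[0],Y-o[1],0*X+z-o[2]],-1))@Rc
    th=np.arctan2(np.hypot(d[...,0],d[...,1]),-d[...,2]);ph=np.hypot(d[...,0],d[...,1])
    u=c['cx']+c['fx']*th*d[...,0]/ph;v=c['cy']-c['fy']*th*d[...,1]/ph
    return cv2.remap(c['pixels'],u.astype('f4'),v.astype('f4'),cv2.INTER_CUBIC)
E
cat > look.py <<'E'
import sys,pickle;from cell import bot
s=bot.sense();c=bot.camera('wrist');pickle.dump((s,c),open(sys.argv[1]+'.pkl','wb'))
import cv2;cv2.imwrite('pics/'+sys.argv[1]+'.png',c['pixels']);print(s['time'],s['eef_pos'],s['ee_rot'],s['force'])
E
python3 look.py wbase
```

```text
0.15 [0.16216166 0.57745161 0.22178593] [-3.14014645e+00 -5.98282609e-05  2.86777938e+00] [-0.87996192  0.18583604 -0.58566555]
```

Request:
servo_tool:
  targets:
    - {"x":0,"y":0,"z":0,"turn":0.2425,"gripper":1}
    - {"x":0,"y":0,"z":0,"turn":0.2425,"gripper":1}
    - {"x":0,"y":0,"z":0,"turn":0.2425,"gripper":1}
    - {"x":0,"y":0,"z":0,"turn":0.2425,"gripper":1}
    - {"x":0,"y":0,"z":0,"turn":0.2425,"gripper":1}
    - {"x":0,"y":0,"z":0,"turn":0.2425,"gripper":1}
    - {"x":0,"y":0,"z":0,"turn":0.2425,"gripper":1}
    - {"x":0,"y":0,"z":0,"turn":0.2425,"gripper":1}
    - {"x":0,"y":0,"z":0,"turn":0.2425,"gripper":1}
    - {"x":0,"y":0,"z":0,"turn":0.2425,"gripper":1}
    - {"x":0,"y":0,"z":0,"turn":0.2425,"gripper":1}
    - {"x":0,"y":0,"z":0,"turn":0.2425,"gripper":1}
    - {"x":0,"y":0,"z":0,"turn":0.2425,"gripper":1}
    - {"x":0,"y":0,"z":0,"turn":0.2425,"gripper":1}
    - {"x":0,"y":0,"z":0,"turn":0.2425,"gripper":1}
    - {"x":0,"y":0,"z":0,"turn":0.2425,"gripper":1}
    - {"x":0,"y":0,"z":0,"turn":0.2425,"gripper":1}
    - {"x":0,"y":0,"z":0,"turn":0.2425,"gripper":1}

```text
time: 1.7
eef_pos: [0.1622, 0.5776, 0.2223]
ee_rot: [3.141, 0.0, 0.679]
force: [0.0, 0.8, 0.4]
width: 0.0879
grasp_force: 0.0
```

Request:
servo_tool:
  targets:
    - {"x":0,"y":0.12,"z":0,"turn":0,"gripper":1}
    - {"x":0,"y":0.24,"z":0,"turn":0,"gripper":1}
    - {"x":0,"y":0.24,"z":0,"turn":0,"gripper":1}
    - {"x":0,"y":0.24,"z":0,"turn":0,"gripper":1}
    - {"x":0,"y":0.24,"z":0,"turn":0,"gripper":1}
    - {"x":0,"y":0.24,"z":0,"turn":0,"gripper":1}
    - {"x":0,"y":0.24,"z":0,"turn":0,"gripper":1}
    - {"x":0,"y":0.24,"z":0,"turn":0,"gripper":1}
    - {"x":0,"y":0.24,"z":0,"turn":0,"gripper":1}
    - {"x":0,"y":0.24,"z":0,"turn":0,"gripper":1}
    - {"x":0,"y":0.24,"z":0,"turn":0,"gripper":1}
    - {"x":0,"y":0.24,"z":0,"turn":0,"gripper":1}
    - {"x":0,"y":0.24,"z":0,"turn":0,"gripper":1}
    - {"x":0,"y":0.24,"z":0,"turn":0,"gripper":1}
    - {"x":0,"y":0.12,"z":0,"turn":0,"gripper":1}
    - {"x":0,"y":0,"z":0,"turn":0,"gripper":1}
    - {"x":0,"y":0,"z":0,"turn":0,"gripper":1}

```text
time: 3.12
eef_pos: [0.4814, 0.1868, 0.2222]
ee_rot: [-3.141, 0.001, 0.683]
force: [-1.0, -0.5, 0.0]
width: 0.0878
grasp_force: 0.0
```

```bash
python3 look.py wbase
python3 - <<'E'
import pickle;from h import *
s,c=pickle.load(open('wbase.pkl','rb'))
cv2.imwrite('pics/ob.png',cv2.resize(ortho(s,c,.5435,.1994,.060,.08,400),(600,600),interpolation=cv2.INTER_CUBIC))
E
```

```text
3.1167 [0.4814021  0.18680492 0.22222975] [-3.14088738e+00  7.47826041e-04  6.83136567e-01] [-0.95977448 -0.49697975  0.04891458]
```

View pics/ob.png

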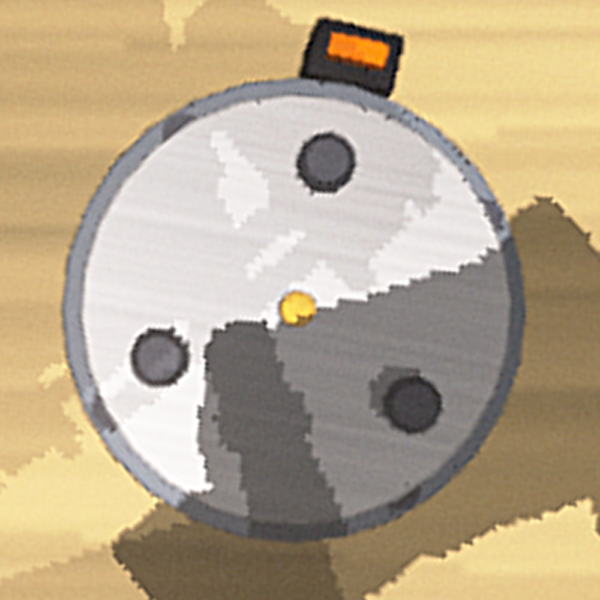

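The rectified wrist view (0.267 mm/px) shows studs at (326,162), (160,357) and (412,404), giving a stud angle of about -10.5° and a centre of about (0.5415,0.1993). The top and scene views put the centre at x 0.5434. A second view at the mounting yaw will separate the wrist camera's error.

Request:
servo_tool:
  targets:
    - {"x":0,"y":0,"z":0,"turn":-0.244,"gripper":1}
    - {"x":0,"y":0,"z":0,"turn":-0.244,"gripper":1}
    - {"x":0,"y":0,"z":0,"turn":-0.244,"gripper":1}
    - {"x":0,"y":0,"z":0,"turn":-0.244,"gripper":1}
    - {"x":0,"y":0,"z":0,"turn":-0.244,"gripper":1}
    - {"x":0,"y":0,"z":0,"turn":-0.244,"gripper":1}
    - {"x":0,"y":0,"z":0,"turn":-0.244,"gripper":1}
    - {"x":0,"y":0,"z":0,"turn":-0.244,"gripper":1}
    - {"x":0,"y":0,"z":0,"turn":-0.244,"gripper":1}
    - {"x":0,"y":0,"z":0,"turn":-0.244,"gripper":1}
    - {"x":0,"y":0,"z":0,"turn":0,"gripper":1}
    - {"x":0,"y":0,"z":0,"turn":0,"gripper":1}

```text
time: 4.17
eef_pos: [0.4805, 0.1886, 0.2228]
ee_rot: [3.141, -0.0, 1.904]
force: [0.0, 0.2, -0.2]
width: 0.0876
grasp_force: 0.0
```

```bash
python3 look.py wbase2
python3 - <<'E'
import pickle;from h import *
cs=[]
for f in('wbase','wbase2'):
    s,c=pickle.load(open(f+'.pkl','rb'))
    def ref(z):
        m=ortho(s,c,.5425,.1994,z,.08,640).astype('f4');g=cv2.GaussianBlur(cv2.cvtColor(m,cv2.COLOR_BGR2GRAY),(0,0),1.5)
        return m,g
    m,g=ref(.057)
    # matched search: brightness just outside head (r 9.5mm) minus inside (r 7mm) on each stud, over centre and angle
    best=None;t=np.linspace(0,2*np.pi,48,endpoint=False)
    def score(x,y,a):
        v=0
        for k in range(3):
            th=a+k*2*np.pi/3;px=x+.04*np.cos(th);py=y+.04*np.sin(th)
            for r,sg in((.009,1),(.007,-1)):
                X=(.5425+.08-(px+r*np.cos(t)))/.16*640;Y=(.1994+.08-(py+r*np.sin(t)))/.16*640
                q=cv2.remap(g,Y.astype('f4')[None],X.astype('f4')[None],1);v+=sg*np.minimum(q,140).mean()
        return v
    from scipy.optimize import differential_evolution as de
    r=de(lambda p:-score(*p),[(.532,.552),(.190,.209),(-.35,0)],seed=0)
    print(f,s['ee_rot'][2],np.round(r.x,4),np.degrees(r.x[2]),r.fun)
    y=s['ee_rot'][2];cs.append((r.x[:2],np.array([[np.cos(y),np.sin(y)],[np.sin(y),-np.cos(y)]])))
A=np.vstack([np.hstack([np.eye(2),R]) for _,R in cs]);b=np.hstack([p for p,_ in cs])
print('base x,y ; wrist error in tool x,y',np.round(np.linalg.solve(A,b),4))
E
```

```text
4.1667 [0.48053871 0.18859819 0.2228129 ] [ 3.14131939e+00 -2.59531167e-04  1.90359872e+00] [ 0.01567892  0.24667254 -0.15302805]
wbase 0.6831365667417602 [ 0.5415  0.1995 -0.1839] -10.535365865924588 -203.26242065429688
wbase2 1.903598723542768 [ 0.5414  0.1996 -0.1806] -10.349458855211159 -202.1900634765625
base x,y ; wrist error in tool x,y [5.414e-01 1.994e-01 1.000e-04 0.000e+00]
```

Request:
servo_tool:
  targets:
    - {"x":-0.106,"y":-0.0312,"z":0,"turn":0,"gripper":1}
    - {"x":-0.212,"y":-0.0624,"z":0,"turn":0,"gripper":1}
    - {"x":-0.212,"y":-0.0624,"z":0,"turn":0,"gripper":1}
    - {"x":-0.212,"y":-0.0624,"z":0,"turn":0,"gripper":1}
    - {"x":-0.212,"y":-0.0624,"z":0,"turn":0,"gripper":1}
    - {"x":-0.212,"y":-0.0624,"z":0,"turn":0,"gripper":1}
    - {"x":-0.212,"y":-0.0624,"z":0,"turn":0,"gripper":1}
    - {"x":-0.212,"y":-0.0624,"z":0,"turn":0,"gripper":1}
    - {"x":-0.212,"y":-0.0624,"z":0,"turn":0,"gripper":1}
    - {"x":-0.212,"y":-0.0624,"z":0,"turn":0,"gripper":1}
    - {"x":-0.212,"y":-0.0624,"z":0,"turn":0,"gripper":1}
    - {"x":-0.212,"y":-0.0624,"z":0,"turn":0,"gripper":1}
    - {"x":-0.212,"y":-0.0624,"z":0,"turn":0,"gripper":1}
    - {"x":-0.106,"y":-0.0312,"z":0,"turn":0,"gripper":1}

```text
time: 5.38
eef_pos: [0.5016, -0.2459, 0.2222]
ee_rot: [-3.141, 0.0, 1.9]
force: [0.1, 0.5, -1.0]
width: 0.0881
grasp_force: 0.0
```

Request:
servo_tool:
  targets:
    - {"x":0,"y":0,"z":0,"turn":0.244,"gripper":1}
    - {"x":0,"y":0,"z":0,"turn":0.244,"gripper":1}
    - {"x":0,"y":0,"z":0,"turn":0.244,"gripper":1}
    - {"x":0,"y":0,"z":0,"turn":0.244,"gripper":1}
    - {"x":0,"y":0,"z":0,"turn":0.244,"gripper":1}
    - {"x":0,"y":0,"z":0,"turn":0.244,"gripper":1}
    - {"x":0,"y":0,"z":0,"turn":0.244,"gripper":1}
    - {"x":0,"y":0,"z":0,"turn":0.244,"gripper":1}
    - {"x":0,"y":0,"z":0,"turn":0.244,"gripper":1}
    - {"x":0,"y":0,"z":0,"turn":0.244,"gripper":1}
    - {"x":0,"y":0,"z":0,"turn":0,"gripper":1}
    - {"x":0,"y":0,"z":0,"turn":0,"gripper":1}

```text
time: 6.38
eef_pos: [0.5021, -0.2426, 0.2226]
ee_rot: [-3.142, -0.0, 0.687]
force: [0.1, -1.0, 1.3]
width: 0.0882
grasp_force: 0.0
```

```bash
python3 look.py wpl
python3 - <<'E'
import pickle;from h import *
s,c=pickle.load(open('wpl.pkl','rb'))
a=ortho(s,c,.513,-.225,.006,.07,400);b=ortho(s,c,.513,-.225,.054,.07,400)
cv2.imwrite('pics/op.png',np.hstack([a,b]))
E
```

```text
6.3833 [ 0.50210262 -0.24263581  0.22263876] [-3.14151115e+00 -6.03145754e-05  6.87413483e-01] [ 0.14290724 -1.00063072  1.2601237 ]
```

View pics/op.png

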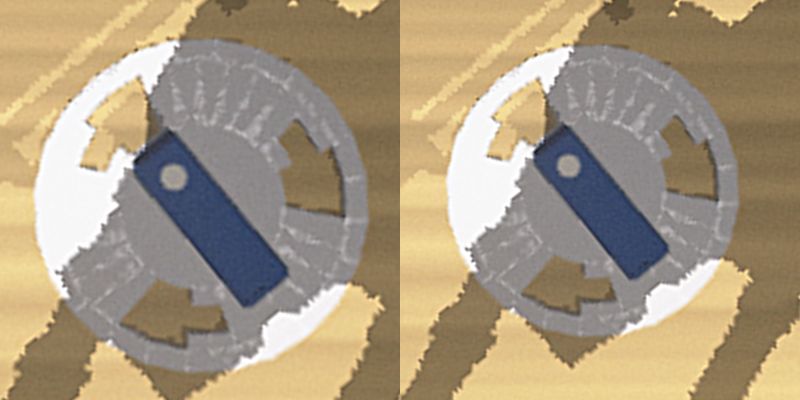

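The rectified views (0.35 mm/px) show the disc centred at (200.5,205.5), 117 mm across, and the block top centred at (200,201.5) with the white dot at (174,177). Block yaw is about 39.3°. I refine both numerically.

```bash
cat > pl.py <<'E'
import sys,pickle;from h import *
def blk(s,c,cx,cy,z=.054):
    m=ortho(s,c,cx,cy,z,.07,700);hsv=cv2.cvtColor(cv2.GaussianBlur(m,(0,0),2),cv2.COLOR_BGR2HSV)
    k=cv2.inRange(hsv,(95,100,30),(130,255,255));k=cv2.morphologyEx(k,cv2.MORPH_CLOSE,np.ones((15,15)))
    n=max(cv2.findContours(k,0,2)[0],key=cv2.contourArea);(u,v),wh,a=cv2.minAreaRect(n)
    bx=cv2.boxPoints(((u,v),wh,a));e=max((bx[1]-bx[0],bx[2]-bx[1]),key=np.linalg.norm)
    return cx+.07-.0002*v,cy+.07-.0002*u,np.array(wh)*.2,np.degrees(np.arctan2(e[0],e[1]))%180
E
python3 - <<'E'
from pl import *
s,c=pickle.load(open('wpl.pkl','rb'))
print(blk(s,c,.513,-.225))
m=ortho(s,c,.513,-.225,.006,.07,700);g=cv2.GaussianBlur(cv2.cvtColor(m,cv2.COLOR_BGR2GRAY),(0,0),2)
h=cv2.HoughCircles(g,cv2.HOUGH_GRADIENT_ALT,1.5,300,param1=80,param2=.5,minRadius=275,maxRadius=305)
print([] if h is None else [(round(.583-.0002*v,4),round(-.155-.0002*u,4),r*.2) for u,v,r in h[0]])
# slots: radial edge darkness templ: mouth area (r 31..49, +-14deg) darker/different vs metal; use saturation (wood is saturated)
S=cv2.cvtColor(m,cv2.COLOR_BGR2HSV)[...,1].astype('f4');S=cv2.GaussianBlur(S,(0,0),2)
r,t=np.meshgrid(np.linspace(.030,.0495,20),np.radians(np.linspace(-26,26,53)));inn=abs(np.degrees(t))<14.5
inn|=(np.degrees(t)>0)&(abs(r-.04)<.005)
def sc(p):
    v=0
    for k in range(3):
        a=p[2]+t+k*2*np.pi/3;X=p[0]+r*np.cos(a);Y=p[1]+r*np.sin(a)
        q=np.minimum(cv2.remap(S,((-.155-Y)/.0002).astype('f4'),((.583-X)/.0002).astype('f4'),1),90)
        v+=q[inn].mean()-q[~inn].mean()
    return -v
from scipy.optimize import differential_evolution as de
R=de(sc,[(.503,.521),(-.235,-.215),(.5,.9)],seed=0);print(np.round(R.x,4),np.degrees(R.x[2]),R.fun)
print(s['joint_pos'])
E
```

```text
(0.5114094360351562, -0.22515965576171876, array([54.71713257, 16.77229767]), np.float32(39.957546))
[]
[ 0.5114 -0.2252  0.7016] 40.199683916034246 -223.3089
[-5.11210801e-01 -2.31634164e-02  1.34750685e+00  8.84989350e-05
  1.81730321e+00  3.72193633e-01]
```

Request:
servo_tool:
  targets:
    - {"x":0.122,"y":-0.049,"z":0,"turn":-0.025,"gripper":1}
    - {"x":0,"y":0,"z":0,"turn":0,"gripper":1}
    - {"x":0,"y":0,"z":0.1,"turn":0,"gripper":1}
    - {"x":0,"y":0,"z":0.2,"turn":0,"gripper":1}
    - {"x":0,"y":0,"z":0.2,"turn":0,"gripper":1}
    - {"x":0,"y":0,"z":0.2,"turn":0,"gripper":1}
    - {"x":0,"y":0,"z":0.15,"turn":0,"gripper":1}
    - {"x":0,"y":0,"z":0.1,"turn":0,"gripper":1}
    - {"x":0,"y":0,"z":0,"turn":0,"gripper":1}
    - {"x":0,"y":0,"z":0,"turn":0,"gripper":1}
    - {"x":0,"y":0,"z":0,"turn":0,"gripper":1}

```text
time: 7.35
eef_pos: [0.5121, -0.2262, 0.0817]
ee_rot: [3.14, -0.001, 0.698]
force: [1.2, 0.7, 0.6]
width: 0.0876
grasp_force: 0.0
```

Request:
servo_tool:
  targets:
    - {"x":0,"y":-0.008,"z":0.1,"turn":0,"gripper":1}
    - {"x":0,"y":0,"z":0.15,"turn":0,"gripper":1}
    - {"x":0,"y":0,"z":0.12,"turn":0,"gripper":1}
    - {"x":0,"y":0,"z":0.075,"turn":0,"gripper":1}
    - {"x":0,"y":0,"z":0,"turn":0,"gripper":1}
    - {"x":0,"y":0,"z":0,"turn":0,"gripper":1}
    - {"x":0,"y":0,"z":0,"turn":0,"gripper":-1}
    - {"x":0,"y":0,"z":0,"turn":0,"gripper":-1}
    - {"x":0,"y":0,"z":0,"turn":0,"gripper":-1}
    - {"x":0,"y":0,"z":0,"turn":0,"gripper":-1}
    - {"x":0,"y":0,"z":0,"turn":0,"gripper":-1}
    - {"x":0,"y":0,"z":0,"turn":0,"gripper":-1}
    - {"x":0,"y":0,"z":0,"turn":0,"gripper":-1}
    - {"x":0,"y":0,"z":0,"turn":0,"gripper":-1}
    - {"x":0,"y":0,"z":0,"turn":0,"gripper":-1}
    - {"x":0,"y":0,"z":0,"turn":0,"gripper":-1}

```text
time: 8.68
eef_pos: [0.5107, -0.2248, 0.0133]
ee_rot: [-3.141, 0.0, 0.698]
force: [-0.1, 0.1, -0.6]
width: 0.0247
grasp_force: 0.0
```

Fingers are still closing, so I wait before lifting.

Request:
servo_tool:
  targets:
    - {"x":0,"y":0,"z":0,"turn":0,"gripper":-1}
    - {"x":0,"y":0,"z":0,"turn":0,"gripper":-1}
    - {"x":0,"y":0,"z":0,"turn":0,"gripper":-1}
    - {"x":0,"y":0,"z":0,"turn":0,"gripper":-1}
    - {"x":0,"y":0,"z":0,"turn":0,"gripper":-1}
    - {"x":0,"y":0,"z":0,"turn":0,"gripper":-1}

```text
time: 9.18
eef_pos: [0.5108, -0.2249, 0.0134]
ee_rot: [3.141, -0.0, 0.698]
force: [1.5, -1.1, -0.7]
width: 0.0179
grasp_force: 30.0
```

Request:
servo_tool:
  targets:
    - {"x":0,"y":0,"z":-0.05,"turn":0,"gripper":-1}
    - {"x":0,"y":0,"z":-0.1,"turn":0,"gripper":-1}
    - {"x":0,"y":0,"z":-0.2,"turn":0,"gripper":-1}
    - {"x":0,"y":0,"z":-0.2,"turn":0,"gripper":-1}
    - {"x":0,"y":0,"z":-0.2,"turn":0,"gripper":-1}
    - {"x":0,"y":0,"z":-0.15,"turn":0,"gripper":-1}
    - {"x":0,"y":0,"z":-0.05,"turn":0,"gripper":-1}
    - {"x":0,"y":0,"z":0,"turn":0,"gripper":-1}
    - {"x":0,"y":0,"z":0,"turn":0,"gripper":-1}

```text
time: 9.93
eef_pos: [0.5104, -0.2246, 0.1546]
ee_rot: [-3.14, 0.001, 0.698]
force: [0.2, 0.3, -3.8]
width: 0.0176
grasp_force: 30.0
```

```bash
python3 look.py wh
python3 - <<'E'
import pickle;from h import *
s,c=pickle.load(open('wh.pkl','rb'));x,y,z=s['eef_pos']
print(s['width'],s['grasp_force'])
cv2.imwrite('pics/oh.png',np.hstack([c['pixels'][:,100:500],cv2.resize(ortho(s,c,x,y,z-.0134+.006,.07,400),(400,480))[:,:]]))
E
```

```text
9.9333 [ 0.51036424 -0.22458766  0.15464096] [-3.14010985e+00  6.00156928e-04  6.97777753e-01] [ 0.21391053  0.29034477 -3.77584564]
0.01759807136141264 29.99770224094391
```

View pics/oh.png

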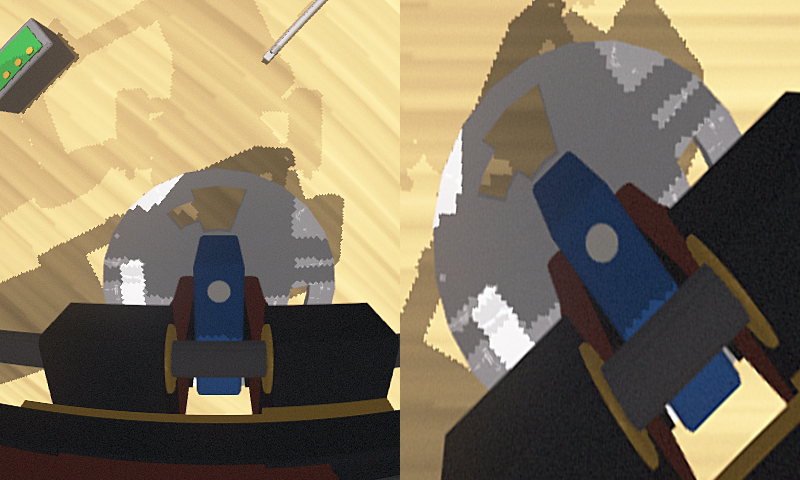

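The held view shows the plate level in the fingers, with the block's white dot at (600,243) and one mouth visible at (520,130). Lifted load is 3.8 N. Now I carry it over the base and turn it to 109.6°.

Request:
servo_tool:
  targets:
    - {"x":0.0705,"y":-0.0727,"z":0,"turn":0,"gripper":-1}
    - {"x":0.141,"y":-0.1454,"z":0,"turn":0,"gripper":-1}
    - {"x":0.141,"y":-0.1454,"z":0,"turn":0,"gripper":-1}
    - {"x":0.141,"y":-0.1454,"z":0,"turn":0,"gripper":-1}
    - {"x":0.141,"y":-0.1454,"z":0,"turn":0,"gripper":-1}
    - {"x":0.141,"y":-0.1454,"z":0,"turn":0,"gripper":-1}
    - {"x":0.141,"y":-0.1454,"z":0,"turn":0,"gripper":-1}
    - {"x":0.141,"y":-0.1454,"z":0,"turn":0,"gripper":-1}
    - {"x":0.141,"y":-0.1454,"z":0,"turn":0,"gripper":-1}
    - {"x":0.141,"y":-0.1454,"z":0,"turn":0,"gripper":-1}
    - {"x":0.141,"y":-0.1454,"z":0,"turn":0,"gripper":-1}
    - {"x":0.141,"y":-0.1454,"z":0,"turn":0,"gripper":-1}
    - {"x":0.141,"y":-0.1454,"z":0,"turn":0,"gripper":-1}
    - {"x":0.141,"y":-0.1454,"z":0,"turn":0,"gripper":-1}
    - {"x":0.0705,"y":-0.0727,"z":0,"turn":0,"gripper":-1}
    - {"x":0,"y":0,"z":0,"turn":0,"gripper":-1}

```text
time: 11.32
eef_pos: [0.5401, 0.2022, 0.1529]
ee_rot: [-3.139, 0.004, 0.702]
force: [0.7, 0.1, -3.5]
width: 0.0181
grasp_force: 30.0
```

Request:
servo_tool:
  targets:
    - {"x":0,"y":0,"z":0,"turn":-0.12,"gripper":-1}
    - {"x":0,"y":0,"z":0,"turn":-0.24,"gripper":-1}
    - {"x":0,"y":0,"z":0,"turn":-0.24,"gripper":-1}
    - {"x":0,"y":0,"z":0,"turn":-0.24,"gripper":-1}
    - {"x":0,"y":0,"z":0,"turn":-0.24,"gripper":-1}
    - {"x":0,"y":0,"z":0,"turn":-0.24,"gripper":-1}
    - {"x":0,"y":0,"z":0,"turn":-0.24,"gripper":-1}
    - {"x":0,"y":0,"z":0,"turn":-0.24,"gripper":-1}
    - {"x":0,"y":0,"z":0,"turn":-0.24,"gripper":-1}
    - {"x":0,"y":0,"z":0,"turn":-0.24,"gripper":-1}
    - {"x":0,"y":0,"z":0,"turn":-0.148,"gripper":-1}
    - {"x":0,"y":0,"z":0,"turn":0,"gripper":-1}
    - {"x":0,"y":0,"z":0,"turn":0,"gripper":-1}
    - {"x":0,"y":0,"z":0,"turn":0,"gripper":-1}
    - {"x":0,"y":0,"z":0,"turn":0,"gripper":-1}

```text
time: 12.57
eef_pos: [0.5413, 0.199, 0.1554]
ee_rot: [-3.141, 0.0, 1.91]
force: [0.2, 0.2, -3.7]
width: 0.0177
grasp_force: 30.0
```

```bash
python3 look.py wm
python3 - <<'E'
from cell import bot
import pickle,numpy as np;from h import *
s,c=pickle.load(open('wm.pkl','rb'));print(s['joint_pos'],s['width'])
P=[]
for i in range(4): bot.camera('wrist');t=bot.sense();P.append(list(t['eef_pos'])+[t['ee_rot'][2]])
print(np.round(P,4),np.mean(P,0))
E
```

```text
12.5667 [0.54133623 0.19898407 0.15542323] [-3.14078450e+00  1.45018889e-04  1.90978298e+00] [ 0.15220958  0.15917793 -3.66604774]
[ 2.93374117e-01  2.61253815e-02  1.41683237e+00 -1.83231108e-04
  1.69943560e+00 -4.56359159e-02] 0.017743677232778948
[[0.5414 0.1992 0.1557 1.9107]
 [0.5414 0.1993 0.1558 1.911 ]
 [0.5414 0.1994 0.1559 1.9113]
 [0.5414 0.1994 0.1559 1.9114]] [0.5414329  0.19934333 0.15581819 1.91111612]
```

Request:
servo_tool:
  targets:
    - {"x":0,"y":0,"z":0.1,"turn":0,"gripper":-1}
    - {"x":0,"y":0,"z":0.15,"turn":0,"gripper":-1}
    - {"x":0,"y":0,"z":0.12,"turn":0,"gripper":-1}
    - {"x":0,"y":0,"z":0.06,"turn":0,"gripper":-1}
    - {"x":0,"y":0,"z":0.04,"turn":0,"gripper":-1}
    - {"x":0,"y":0,"z":0,"turn":0,"gripper":-1}
    - {"x":0,"y":0,"z":0,"turn":0,"gripper":-1}
    - {"x":0,"y":0,"z":0,"turn":0,"gripper":-1}
    - {"x":0,"y":0,"z":0,"turn":0,"gripper":-1}
    - {"x":0,"y":0,"z":0,"turn":0,"gripper":-1}

```text
time: 13.65
eef_pos: [0.542, 0.1996, 0.0866]
ee_rot: [3.14, 0.0, 1.912]
force: [-0.0, 0.7, -3.9]
width: 0.0179
grasp_force: 30.0
```

Request:
servo_tool:
  targets:
    - {"x":0,"y":0,"z":0.02,"turn":0,"gripper":-1}
    - {"x":0,"y":0,"z":0.02,"turn":0,"gripper":-1}
    - {"x":0,"y":0,"z":0.02,"turn":0,"gripper":-1}
    - {"x":0,"y":0,"z":0.02,"turn":0,"gripper":-1}
    - {"x":0,"y":0,"z":0.01,"turn":0,"gripper":-1}
    - {"x":0,"y":0,"z":0,"turn":0,"gripper":-1}
    - {"x":0,"y":0,"z":0,"turn":0,"gripper":-1}
    - {"x":0,"y":0,"z":0,"turn":0,"gripper":-1}
    - {"x":0,"y":0,"z":0,"turn":0,"gripper":-1}

```text
time: 14.4
eef_pos: [0.5415, 0.1995, 0.072]
ee_rot: [3.142, -0.0, 1.912]
force: [-0.2, 0.7, -2.7]
width: 0.0182
grasp_force: 30.0
```

Request:
servo_tool:
  targets:
    - {"x":0,"y":0,"z":0.015,"turn":0,"gripper":-1}
    - {"x":0,"y":0,"z":0.015,"turn":0,"gripper":-1}
    - {"x":0,"y":0,"z":0.015,"turn":0,"gripper":-1}
    - {"x":0,"y":0,"z":0.01,"turn":0,"gripper":-1}
    - {"x":0,"y":0,"z":0,"turn":0,"gripper":-1}
    - {"x":0,"y":0,"z":0,"turn":0,"gripper":-1}
    - {"x":0,"y":0,"z":0,"turn":0,"gripper":-1}
    - {"x":0,"y":0,"z":0,"turn":0,"gripper":-1}

```text
time: 15.07
eef_pos: [0.542, 0.1995, 0.0643]
ee_rot: [3.14, 0.0, 1.912]
force: [1.1, 0.9, 2.6]
width: 0.0176
grasp_force: 30.0
```

Request:
servo_tool:
  targets:
    - {"x":0,"y":0,"z":0.01,"turn":0,"gripper":-1}
    - {"x":0,"y":0,"z":0.01,"turn":0,"gripper":-1}
    - {"x":0,"y":0,"z":0.007,"turn":0,"gripper":-1}
    - {"x":0,"y":0,"z":0,"turn":0,"gripper":-1}
    - {"x":0,"y":0,"z":0,"turn":0,"gripper":-1}
    - {"x":0,"y":0,"z":0,"turn":0,"gripper":-1}

```text
time: 15.57
eef_pos: [0.542, 0.1995, 0.0604]
ee_rot: [3.14, 0.0, 1.912]
force: [1.9, 0.2, 6.5]
width: 0.0176
grasp_force: 30.0
```

Request:
servo_tool:
  targets:
    - {"x":0,"y":0,"z":0,"turn":0.08,"gripper":-1}
    - {"x":0,"y":0,"z":0,"turn":0.08,"gripper":-1}
    - {"x":0,"y":0,"z":0,"turn":0.08,"gripper":-1}
    - {"x":0,"y":0,"z":0,"turn":0.08,"gripper":-1}
    - {"x":0,"y":0,"z":0,"turn":0.08,"gripper":-1}
    - {"x":0,"y":0,"z":0,"turn":0.08,"gripper":-1}
    - {"x":0,"y":0,"z":0,"turn":0.08,"gripper":-1}
    - {"x":0,"y":0,"z":0,"turn":0.08,"gripper":-1}
    - {"x":0,"y":0,"z":0,"turn":0.08,"gripper":-1}
    - {"x":0,"y":0,"z":0,"turn":0,"gripper":-1}
    - {"x":0,"y":0,"z":0,"turn":0,"gripper":-1}
    - {"x":0,"y":0,"z":0,"turn":0,"gripper":-1}

```text
time: 16.57
eef_pos: [0.5414, 0.1998, 0.0601]
ee_rot: [3.141, -0.001, 1.552]
force: [0.6, -0.2, 5.8]
width: 0.0177
grasp_force: 30.0
```

```bash
python3 -c "
from cell import bot;s=bot.sense();print(s['moment'],s['force'],s['ee_rot'],s['eef_pos'])"
```

```text
[-0.05170588 -0.01073434  0.01213025] [ 0.5850992  -0.20012765  5.79647882] [ 3.14143192e+00 -6.38925370e-04  1.55209008e+00] [0.54137735 0.19978538 0.06014221]
```

Request:
servo_tool:
  targets:
    - {"x":0,"y":0,"z":0,"turn":0.04,"gripper":-1}
    - {"x":0,"y":0,"z":0,"turn":0.04,"gripper":-1}
    - {"x":0,"y":0,"z":0,"turn":0.04,"gripper":-1}
    - {"x":0,"y":0,"z":0,"turn":0.04,"gripper":-1}
    - {"x":0,"y":0,"z":0,"turn":0.04,"gripper":-1}
    - {"x":0,"y":0,"z":0,"turn":0,"gripper":-1}
    - {"x":0,"y":0,"z":0,"turn":0,"gripper":-1}
    - {"x":0,"y":0,"z":0,"turn":0,"gripper":-1}

```text
time: 17.23
eef_pos: [0.5417, 0.1995, 0.0601]
ee_rot: [3.141, -0.0, 1.453]
force: [1.3, -0.6, 5.3]
width: 0.0178
grasp_force: 30.0
```

```bash
python3 -c "
from cell import bot;s=bot.sense();print(s['moment'],s['force'],s['ee_rot'],s['eef_pos'])"
```

```text
[-0.16103245 -0.2586169   0.24211939] [ 1.29656411 -0.61399772  5.31544126] [ 3.14065982e+00 -2.48974778e-04  1.45257907e+00] [0.54173654 0.19950533 0.06011951]
```

Request:
servo_tool:
  targets:
    - {"x":0,"y":0,"z":-0.007,"turn":0,"gripper":-1}
    - {"x":0,"y":0,"z":-0.007,"turn":0,"gripper":-1}
    - {"x":0,"y":0,"z":-0.004,"turn":0,"gripper":-1}
    - {"x":0,"y":0,"z":0,"turn":0,"gripper":-1}
    - {"x":0,"y":0,"z":0,"turn":0,"gripper":-1}
    - {"x":0,"y":0,"z":0,"turn":0,"gripper":-1}
    - {"x":0,"y":0,"z":0,"turn":0,"gripper":-1}

```text
time: 17.82
eef_pos: [0.5416, 0.1995, 0.0621]
ee_rot: [3.141, -0.0, 1.452]
force: [5.2, -0.5, 0.2]
width: 0.0179
grasp_force: 30.0
```

Request:
servo_tool:
  targets:
    - {"x":0,"y":0,"z":0,"turn":0,"gripper":-0.32}
    - {"x":0,"y":0,"z":0,"turn":0,"gripper":-0.32}
    - {"x":0,"y":0,"z":0,"turn":0,"gripper":-0.32}
    - {"x":0,"y":0,"z":0,"turn":0,"gripper":-0.32}
    - {"x":0,"y":0,"z":0,"turn":0,"gripper":-0.32}
    - {"x":0,"y":0,"z":0,"turn":0,"gripper":-0.32}

```text
time: 18.32
eef_pos: [0.5412, 0.1994, 0.0621]
ee_rot: [-3.141, 0.0, 1.452]
force: [-0.6, -0.9, -0.0]
width: 0.0294
grasp_force: 0.0
```

Lift straight up, then look.

Request:
servo_tool:
  targets:
    - {"x":0,"y":0,"z":-0.05,"turn":0,"gripper":-0.32}
    - {"x":0,"y":0,"z":-0.1,"turn":0,"gripper":-0.32}
    - {"x":0,"y":0,"z":-0.2,"turn":0,"gripper":-0.32}
    - {"x":0,"y":0,"z":-0.2,"turn":0,"gripper":-0.32}
    - {"x":0,"y":0,"z":-0.2,"turn":0,"gripper":-0.32}
    - {"x":0,"y":0,"z":-0.2,"turn":0,"gripper":-0.32}
    - {"x":0,"y":0,"z":-0.1,"turn":0,"gripper":-0.32}
    - {"x":0,"y":0,"z":0,"turn":0,"gripper":-0.32}
    - {"x":0,"y":0,"z":0,"turn":0,"gripper":-0.32}

```text
time: 19.07
eef_pos: [0.5418, 0.1996, 0.2209]
ee_rot: [3.139, -0.001, 1.452]
force: [-0.8, -0.0, -0.0]
width: 0.0299
grasp_force: 0.0
```

```bash
python3 look.py wf
python3 - <<'E'
from pl import *
from cell import bot
s,c=pickle.load(open('wf.pkl','rb'))
print(blk(s,c,.5414,.1994,.103))
m=ortho(s,c,.5414,.1994,.055,.08,400);q=bot.camera('scene')['pixels'];cv2.imwrite('pics/s2.png',q)
cv2.imwrite('pics/of.png',np.hstack([m,cv2.resize(q[170:280,335:445],(400,400),interpolation=cv2.INTER_CUBIC)]))
E
```

```text
19.0667 [0.54183408 0.19956    0.22087147] [ 3.13948838e+00 -9.46565330e-04  1.45181988e+00] [-0.79742881 -0.04288302 -0.03360281]
(0.5408071533203125, 0.2002865783691406, array([54.21795044, 16.93153992]), np.float32(83.76826))
```

View pics/of.png

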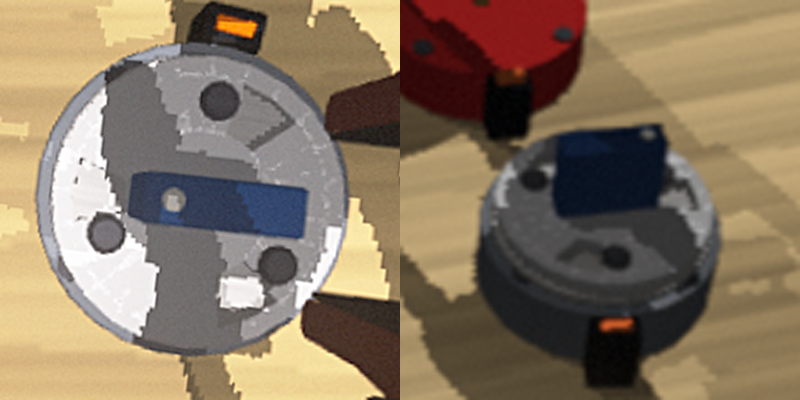

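The picture shows the plate centred and level on the base. The heads at (220,101), (106,232) and (277,265) sit over the narrow slots, about 26° past the mouths. I hand it in.

```bash
python3 -c "
from cell import bot;print(bot.sign_off())"
```

```text
the job is handed in; nothing more can be done
None
```

The carrier plate is on the grey base, twisted about 26° clockwise under the stud heads and released; it looked level and centred within about 1 mm in the last pictures, and I handed it in at about 19 s (no verdict came back, and I never read the pin travel directly).

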